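# Reset the bench stop and lock its jam nut

## Task

On the bench stop with the blue base, loosen the jam nut by swinging its lever about 60 degrees anticlockwise (seen from above), then turn the adjuster screw until its red pointer lines up with the white line on the dial, and then retighten the nut by swinging its lever clockwise fully home, leaving the pointer on the line. Leave the yellow stop alone.

Things in the scene. Friction and masses are not known exactly. Their poses are not given: they have to be found in the camera images.
- blue_stop: The stop to be set: blue base plate 165 x 124 x 18 mm bolted to the bench, left or right, turned up to 25 degrees. On it a dark dial 112 mm across (top at 30 mm), a brass hexagonal jam nut and, above it on the same upright axis, the adjuster screw. Origin: on that axis at bench height; z up, x towards the white line on the dial (34 to 54 mm from the axis).
- yellow_stop: A second bolted stop of exactly the same build but with a yellow base plate, with its own nut lever and adjuster; origin and axes as for the blue stop. A bystander to be left alone.
- jam_nut (a joint): Blue stop's nut, rad: 0 tight, grows anticlockwise seen from above, end 1.31; starts under 0.06. Its lever (12 mm thick, level, 54 mm above bench) points 150 degrees + this angle anticlockwise from the base's x. At its end, 95 mm from the axis, an upright round black grip pin, 14 mm thick, rises to 108 mm. Moving the pin round the axis takes 3 N; it stays where left.
- adjuster (a joint): Blue stop's screw, rad: angle of its red pointer anticlockwise (from above) of the white line, 0 on it; turns -0.7 to 1.6, starts 0.7 to 1.35. Its head, centred on the axis, is an upright aluminium bar 64 mm long, 12 mm thick, 83 to 107 mm above bench, lying along the pointer; red end 46 mm from axis, needle down to the dial. Turns with 0.12 N m; stays where left.
Things that resemble listed ones, but are neither listed nor needed, are in the scene too. Leave any pink or turquoise look-alike of the blue_stop alone.

How it is judged:
On the way, in this order (a step that is already met when the one before it is completed fails the run):
1. the blue stop's jam nut is loosened: lever swung at least 40 degrees anticlockwise (value of joint jam_nut above 0.7 rad), for 0.2 s.
2. with the nut still loose, the adjuster's pointer is brought to within 11 degrees of the white line (value of joint adjuster between -0.2 and 0.2 rad and value of joint jam_nut above 0.5 rad), for 0.2 s.
At the end, for the whole second after the job is handed in: The blue stop's nut lever is back within 0.18 rad (10 degrees) of fully tight and its pointer is within 0.2 rad (11 degrees) of the white line (value of joint jam_nut below 0.18 rad and value of joint adjuster between -0.2 and 0.2 rad); the robot touches nothing.
It fails at once if the yellow stop is pushed or handled (more than 5 N) (contact force between yellow_stop and the fingers above 5 N or contact force between yellow_stop and the arm above 5 N).
It also fails if it takes over 64 s, if anything falls off the work surface, if the arm or the gripper's body presses on something with over 40 N, if the wrist force passes 120 N, or if a joint passes its speed limit or range.

## Robot

A 7-joint arm with a two-finger parallel gripper is mounted at the origin on the work surface. World frame = base frame: x ahead of the robot, y to its left, z up, the work surface at z = 0. Lengths are in m, angles in rad, forces in N, time in s.
With the tool pointing down it reaches from about 0.425 to 1.025 m from the base axis. Payload 9.4 kg.
Tool frame: the origin (TCP) lies between the finger pads; the fingertips stand 25 mm ahead of it and the grasp point (between the pads) lies 6 mm ahead of it; y points along the fingers, x is the direction in which the jaws open and shut, and the axes are right-handed (so a half turn about y gives the same grasp; the last joint's range is limited). The gripper opens to 85 mm and grips with 20 to 120 N. Pads are 22 mm wide; open, the fingers measure 114 mm over their backs; the gripper's body (76 mm by 85 mm) begins 54 mm behind the grasp point. The pads swing forward as they close: fully open they stand 13 mm farther back than shut.
Start: joints at [-1.281, 0.599, -0.003, 1.599, 0.002, 0.943, -0.08], TCP at [0.26, 0.677, 0.256] pointing down, gripper open.
Joint ranges: [-2.57, 2.57], [-0.35, 1.97], [-1.29, 1.29], [0.11, 2.56], [-1.05, 4.19], [0.11, 1.86], [-2.63, 2.63]. Speed limits (rad/s): [2.22, 2.22, 3.01, 3.01, 3.14, 3.14, 3.14].

## Interface

Orientations are given as a 3x3 rotation matrix whose columns are the frame's x, y, z axes.
In Python, from bench import * gives the robot as it stands. The module is installed in compiled form; this text tells all that it offers.
- The arm moves only by the tool send_rows, never from a script. Its argument "deltas" is a list of rows, each a list of 7 numbers: the shift along the world's x, y, z in cm, then the turn, a rotation vector about the world's x, y, z in degrees, then the closure in counts, from 0 (fully open) to 255 (shut). In form: [[tx, ty, tz, wx, wy, wz, hand], ...]. A call has exactly 10 rows; each row shifts and turns the pose as measured when the row begins; what a row does not reach is not made up. A row lasts 1/10 s, in which the tool goes at most 50 mm and 8.59 degrees, less where a joint would pass 70% of its speed; a pose out of reach is approached as far as the arm can. A call is refused whole if a number of a shift passes 5 or a number of a turn 8.59, either way. A call with a gripper value outside its range is refused whole. The fingers move at their own pace and stop on an object; "force" is the grip in N (left out, the last holds). Time passes only in rows, so rows that do not move let the fingers close, or fill a call up. It gives the time, the measured TCP pose, the force and the opening at its end, in the units of the state.
- read_state(): the state, without advancing time (a new reading comes with each control period).
- get_image(name): name is "side" or "top" or "wrist"; returns the picture (420x560x3 uint8, red, green, blue); there is no depth.
- calibration(name): a dict with "camera_matrix" (3x3 intrinsics, pixels), "k1" (the pictures are not rectified: a ray, as slopes to the right and down, at radius r is drawn at 1 + k1 r^2 times it, then the intrinsics apply), "camera_from_world" (4x4, takes a point from world to camera coordinates). Camera axes: x right, y down, z forward; pixel columns grow to the right and rows downward; lengths in m; the calibration is good to about 2 mm. A picture is of the moment at which its call begins: read the wrist's pose just before it. calibration takes no time and is no camera call; for the wrist camera it gives the pose at the moment of the call.
- sign_off(): hands the job in, once; it reports no verdict.
The state is a dict: "clock": time; "qpos": joint angles; "qvel": joint speeds; "tau": joint torques, N m; "tcp_pos": TCP position; "ee_rot": TCP orientation; "contact_force": force on the tool from outside, world axes, zero at the start; "ft_torque": the same for the moment, N m; "finger_gap": finger opening in m.
Only numpy, scipy, OpenCV 4.12 (cv2) and the standard library are available. Lean on these libraries where they do the work, as an engineer would, in place of code of your own. Each camera call takes 0.05 s, during which the arm holds its last target.

## Working session

There is one attempt and no reset: what is moved stays moved. The work goes in short steps, Python scripts to look and compute and a tool call to move; the robot and the scene stay as the last step left them, time stands still between calls to the robot, and variables do not carry over. Pictures are saved under pics/ and viewed, and the job is handed in when it is done.

Besides the shell and the picture viewer there is one more tool, called after "Call:" as a command line: name --pt "numbers of a row" for each row, then --argument value for the rest. send_rows: Moves the arm, as the interface text tells. Its arguments: {"type":"object","properties":{"deltas":{"type":"array"},"force":{"type":"number"}},"required":["deltas"]}

```bash
mkdir -p pics
python3 - <<'E'
from bench import *
import cv2
s=read_state();print(s)
for n in("top","side"):
    c=calibration(n);print(n,c)
    cv2.imwrite(f"pics/{n}0.png",get_image(n)[:,:,::-1])
E
```

```text
{'clock': 0.0, 'qpos': array([-1.28069047,  0.60013881, -0.00251164,  1.60012837,  0.00184267,
        0.94293204, -0.079783  ]), 'qvel': array([-1.26325254e-03, -6.30823612e-04, -8.88728426e-05, -1.47494078e-04,
       -3.97039543e-04,  9.91234808e-04,  2.06521586e-03]), 'tau': array([-7.00608825e-05, -7.76456809e+01,  1.56411991e+00, -2.58009964e+01,
        1.22326027e-02,  8.83760629e-03,  1.86056333e-06]), 'tcp_pos': array([0.25989342, 0.67634418, 0.25540806]), 'ee_rot': array([[ 3.58565749e-01, -3.85939482e-04, -9.33504395e-01],
       [ 9.33503114e-01, -1.55886883e-03,  3.58565902e-01],
       [-1.59359564e-03, -9.99998710e-01, -1.98681261e-04]]), 'contact_force': array([ 0.87632431, -0.04848665, -0.47124746]), 'ft_torque': array([-0.01586254, -0.01288231, -0.00077932]), 'finger_gap': 0.08552025838258207}
top {'camera_matrix': array([[474.74965295,   0.        , 275.18477029],
       [  0.        , 474.74965295, 211.26784565],
       [  0.        ,   0.        ,   1.        ]]), 'k1': -0.137776913359109, 'camera_from_world': array([[-0.02763441, -0.9993437 , -0.02342043,  0.01102706],
       [-0.98064129,  0.03164595, -0.19323872,  0.45124376],
       [ 0.19385306,  0.01762701, -0.9808722 ,  0.94542463],
       [ 0.        ,  0.        ,  0.        ,  1.        ]])}
side {'camera_matrix': array([[386.34991628,   0.        , 281.99237606],
       [  0.        , 386.34991628, 208.56205025],
       [  0.        ,   0.        ,   1.        ]]), 'k1': -0.04251388577131302, 'camera_from_world': array([[ 0.97022618, -0.24215891,  0.00449641, -0.45122091],
       [-0.1780742 , -0.72580402, -0.66445323,  0.11828852],
       [ 0.16416679,  0.64386923, -0.74731632,  0.63848198],
       [ 0.        ,  0.        ,  0.        ,  1.        ]])}
```

View pics/top0.png

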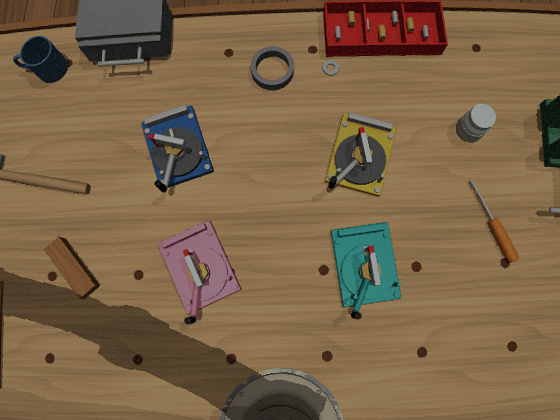

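View pics/side0.png

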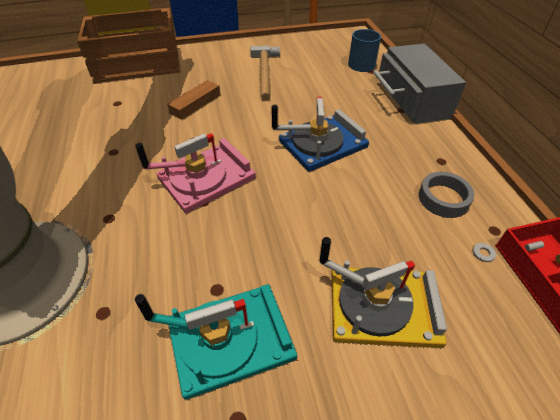

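```bash
cat > h.py <<'E'
import numpy as np,cv2
from bench import *
def ray(n,px,c=None):
    c=c or calibration(n);K=c["camera_matrix"];T=np.array(c["camera_from_world"])
    d=(np.array(px,float)-K[:2,2])/K[0,0]; u=d.copy()
    for _ in range(30): u=d/(1+c["k1"]*(u@u))
    R=T[:3,:3]; return -R.T@T[:3,3], R.T@np.array([u[0],u[1],1])
def onz(n,px,z,c=None):
    o,d=ray(n,px,c); return o+d*(z-o[2])/d[2]
def proj(n,P,c=None):
    c=c or calibration(n);T=c["camera_from_world"];p=T[:3,:3]@np.array(P)+T[:3,3];u=p[:2]/p[2];u=u*(1+c["k1"]*(u@u));return u*c["camera_matrix"][0,0]+c["camera_matrix"][:2,2]
E
python3 - <<'E'
import cv2
t=cv2.imread("pics/top0.png")[95:205,125:235];s=cv2.imread("pics/side0.png")[85:175,260:380]
a=cv2.resize(t,(440,440),interpolation=2);b=cv2.resize(s,(360,270),interpolation=2)
import numpy as np
o=np.zeros((440,800,3),np.uint8);o[:,:440]=a;o[:270,440:]=b;cv2.imwrite("pics/crop0.png",o)
E
```

```text
(no output)
```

View pics/crop0.png

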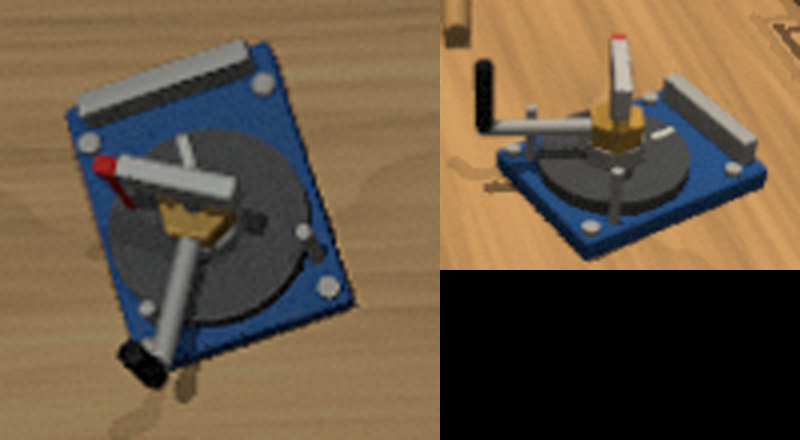

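Run:
```python
from h import *
import cv2
f=lambda x,y,z:onz("top",(125+x/4-.4,95+y/4-.4),z)
img=cv2.imread("pics/top0.png");hsv=cv2.cvtColor(img,cv2.COLOR_BGR2HSV)
# dial ellipse: fit by hand edge points
pts=[(110,225),(125,270),(160,306),(207,322),(250,312),(285,285),(305,240),(300,190),(270,148),(230,132),(190,130)]
P=np.array([f(*p,.030) for p in pts])[:,:2]
A=np.c_[2*P,np.ones(len(P))];s=np.linalg.lstsq(A,(P**2).sum(1),rcond=None)[0];c=s[:2];print("dial",c,np.sqrt(s[2]+c@c))
l=[f(182,136,.03),f(193,166,.03)]
for q in l: v=q[:2]-c;print("line",np.hypot(*v),np.degrees(np.arctan2(v[1],v[0])))
for n,p,z in[("barred",(95,165),.107),("barwhite",(237,181),.107),("mid",(175,174),.107),("pintop",(130,352),.108),("pinbot",(157,374),.054)]:
    q=f(*p,z);v=q[:2]-c;print(n,q,np.hypot(*v),np.degrees(np.arctan2(v[1],v[0])))
# base corners z=.018
for p in[(67,113),(267,42),(355,303),(172,368)]:print(f(*p,.018))
# side checks
g=lambda x,y,z:onz("side",(260+(x-440)/3-.3,85+y/3-.3),z)
for n,p,z in[("pintop",(484,65),.108),("pinbot",(486,128),.054),("red",(618,38),.107),("line",(651,136),.03),("line",(674,129),.03)]:
    q=g(*p,z);v=q[:2]-c;print(n,q,np.hypot(*v),np.degrees(np.arctan2(v[1],v[0])))
```

```text
dial [0.59708269 0.20994564] 0.054838345975676564
line 0.05488599237505249 17.71561554335619
line 0.03568288399041163 16.314935727329786
barred [0.60526092 0.25260467 0.107     ] 0.043435882254639825 79.14741181551045
barwhite [0.59310711 0.17822007 0.107     ] 0.03197369157206505 -97.14259019247469
mid [0.59835796 0.21048155 0.107     ] 0.0013832942278641327 22.793855642780624
pintop [0.50483393 0.23103305 0.108     ] 0.09462828698301476 167.1238331557214
pinbot [0.5068733  0.23108702 0.054     ] 0.09265361356007785 166.810260059665
[0.67143511 0.29690888 0.018     ]
[0.7089425  0.18198563 0.018     ]
[0.55229485 0.13097243 0.018     ]
[0.51922218 0.23217401 0.018     ]
pintop [0.5054004  0.22798472 0.108     ] 0.09344009786620526 168.86887531393418
pinbot [0.5067456  0.22978802 0.054     ] 0.09249060183192542 167.61180939274635
red [0.60506154 0.2399808  0.107     ] 0.031076886920593714 75.12296949026312
line [0.63147369 0.22292138 0.03      ] 0.03675745934095772 20.671519681923424
line [0.65113808 0.22709141 0.03      ] 0.05670945883262998 17.598451795421333
```

Call:
send_rows --pt "2.3 -4.2 0 0 0 0.8 0" --pt "2.3 -4.2 0 0 0 0.8 0" --pt "2.3 -4.2 0 0 0 0.8 0" --pt "2.3 -4.2 0 0 0 0.8 0" --pt "2.3 -4.2 0 0 0 0.8 0" --pt "2.3 -4.2 0 0 0 0.8 0" --pt "2.3 -4.2 0 0 0 0.8 0" --pt "2.3 -4.2 0 0 0 0.8 0" --pt "2.3 -4.2 -1 0 0 0.8 0" --pt "2.3 -4.2 -1 0 0 0.8 0" --force 30

```text
clock: 1.1
tcp_pos: [0.4876, 0.2475, 0.2323]
ee_rot: [[0.206, -0.003, -0.979], [0.979, -0.002, 0.206], [-0.002, -1.0, 0.003]]
contact_force: [1.1, -0.1, 0.8]
finger_gap: 0.0853
```

Call:
send_rows --pt "0.9 -0.9 -2 0 0 -0.5 0" --pt "0.8 -0.8 -2 0 0 -0.5 0" --pt "0 0 -2 0 0 0 0" --pt "0 0 -2 0 0 0 0" --pt "0 0 -1.2 0 0 0 0" --pt "0 0 0 0 0 0 0" --pt "0 0 0 0 0 0 0" --pt "0 0 0 0 0 0 0" --pt "0 0 0 0 0 0 0" --pt "0 0 0 0 0 0 0"

```text
clock: 2.1
tcp_pos: [0.5094, 0.2201, 0.138]
ee_rot: [[0.237, -0.001, -0.972], [0.972, -0.004, 0.237], [-0.005, -1.0, 0.0]]
contact_force: [0.5, 0.3, 0.2]
finger_gap: 0.0855
```

Run:
```python
from h import *
s=read_state();print(s["tcp_pos"],s["qpos"])
c=calibration("wrist")
w=get_image("wrist")[:,:,::-1].copy()
p=[proj("wrist",(.504,.231,.108),c),proj("wrist",(.597,.210,.107),c)];print(p)
t=get_image("top")[:,:,::-1]
cv2.imwrite("pics/w1.png",w);cv2.imwrite("pics/t1.png",cv2.resize(t[80:230,100:260],None,fx=4,fy=4))
```

```text
[0.50940521 0.22005147 0.13798428] [-0.49547304  0.56370591 -0.02356096  2.08928809  0.03362237  0.49216931
  0.78662919]
[array([300.92744811, 245.46024908]), array([301.3289146 , 409.53879411])]
```

View pics/w1.png

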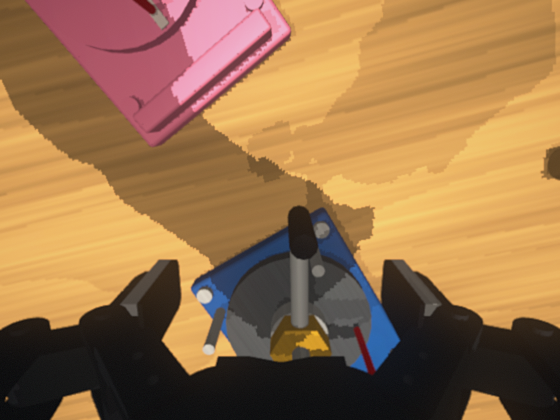

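View pics/t1.png

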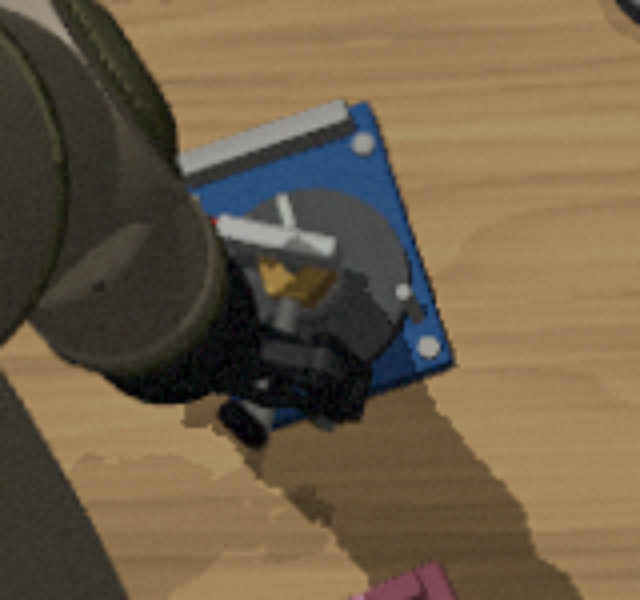

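Run:
```python
from h import *
c=calibration("wrist")
for z in(.054,.108): print(proj("wrist",(.5045,.231,z),c))
s=read_state();t=s["tcp_pos"]
print(proj("wrist",t+[0,0,-.006],c), -c["camera_from_world"][:3,:3].T@c["camera_from_world"][:3,3])
for p in[(299,213),(303,246)]:
  for z in(.054,.108):print(p,z,onz("wrist",p,z,c))
```

```text
[296.56594961 214.00614571]
[301.3190019  246.52470337]
[280.6455126  285.63978638] [0.44508436 0.236277   0.25469744]
(299, 213) 0.054 [0.50422175 0.2326212  0.054     ]
(299, 213) 0.108 [0.48831014 0.23360484 0.108     ]
(303, 246) 0.054 [0.52627403 0.23018311 0.054     ]
(303, 246) 0.108 [0.504429   0.23182275 0.108     ]
```

Call:
send_rows --pt "-0.5 1.1 0 0 0 0 0" --pt "0 0 -1.5 0 0 0 0" --pt "0 0 -1.5 0 0 0 0" --pt "0 0 -1 0 0 0 0" --pt "0 0 0 0 0 0 100" --pt "0 0 0 0 0 0 255" --pt "0 0 0 0 0 0 255" --pt "0 0 0 0 0 0 255" --pt "0 0 0 0 0 0 255" --pt "0 0 0 0 0 0 255" --force 25

```text
clock: 3.2
tcp_pos: [0.5028, 0.233, 0.0994]
ee_rot: [[0.237, -0.0, -0.972], [0.972, -0.005, 0.237], [-0.005, -1.0, -0.001]]
contact_force: [1.1, 3.8, -6.2]
finger_gap: 0.0131
```

Call:
send_rows --pt "-0.16 -0.82 0 0 0 5 255" --pt "-0.09 -0.83 0 0 0 5 255" --pt "-0.02 -0.84 0 0 0 5 255" --pt "0.06 -0.84 0 0 0 5 255" --pt "0.13 -0.83 0 0 0 5 255" --pt "0.2 -0.82 0 0 0 5 255" --pt "0 0 0 0 0 0 255" --pt "0 0 0 0 0 0 255" --pt "0 0 0 0 0 0 255" --pt "0 0 0 0 0 0 255"

```text
clock: 4.2
tcp_pos: [0.5048, 0.183, 0.0993]
ee_rot: [[-0.291, 0.003, -0.957], [0.957, -0.002, -0.291], [-0.002, -1.0, -0.002]]
contact_force: [1.3, -1.9, -3.9]
finger_gap: 0.0132
```

Call:
send_rows --pt "0.27 -0.8 0 0 0 5 255" --pt "0.34 -0.77 0 0 0 5 255" --pt "0.4 -0.74 0 0 0 5 255" --pt "0.47 -0.7 0 0 0 5 255" --pt "0.52 -0.65 0 0 0 5 255" --pt "0.58 -0.61 0 0 0 5 255" --pt "0 0 0 0 0 0 255" --pt "0 0 0 0 0 0 255" --pt "0 0 0 0 0 0 255" --pt "0 0 0 0 0 0 255"

```text
clock: 5.2
tcp_pos: [0.5281, 0.1446, 0.0993]
ee_rot: [[-0.739, -0.0, -0.673], [0.673, -0.0, -0.739], [-0.0, -1.0, 0.0]]
contact_force: [1.1, -2.8, -3.3]
finger_gap: 0.0135
```

Call:
send_rows --pt "0 0 0 0 0 0 0" --pt "0 0 0 0 0 0 0" --pt "0 0 0 0 0 0 0" --pt "0 0 0 0 0 0 0" --pt "0 0 2 0 0 0 0" --pt "0 0 3 0 0 0 0" --pt "0 0 3 0 0 -5 0" --pt "0 0 1 0 0 -8 0" --pt "0 0 0 0 0 -8 0" --pt "0 0 0 0 0 -8 0"

```text
clock: 6.2
tcp_pos: [0.527, 0.1489, 0.1939]
ee_rot: [[-0.307, 0.003, -0.952], [0.952, 0.006, -0.307], [0.005, -1.0, -0.004]]
contact_force: [-0.9, -0.3, -0.7]
finger_gap: 0.0853
```

Call:
send_rows --pt "0.7 0.6 0 0 0 -8.5 0" --pt "0.7 0.6 0 0 0 -8.5 0" --pt "0.7 0.6 0 0 0 -8.5 0" --pt "0.7 0.6 0 0 0 -8.5 0" --pt "0.7 0.6 0 0 0 -8.5 0" --pt "0.7 0.6 0 0 0 -8.5 0" --pt "0.7 0.6 0 0 0 -8.5 0" --pt "0.7 0.6 0 0 0 -8.5 0" --pt "0.7 0.6 0 0 0 -8.5 0" --pt "0.5 0.6 0 0 0 -8.5 0"

```text
clock: 7.2
tcp_pos: [0.5958, 0.2123, 0.1955]
ee_rot: [[0.927, 0.009, -0.374], [0.374, -0.001, 0.927], [0.008, -1.0, -0.004]]
contact_force: [0.2, 0.5, 0.2]
finger_gap: 0.0852
```

Call:
send_rows --pt "0 0 0 0 0 -8 0" --pt "0 0 0 0 0 -8 0" --pt "0 0 -1 0 0 -8 0" --pt "0 0 -1 0 0 -4 0" --pt "0 0 -1 0 0 0 0" --pt "0 0 -1 0 0 0 0" --pt "0 0 0 0 0 0 0" --pt "0 0 0 0 0 0 0" --pt "0 0 0 0 0 0 0" --pt "0 0 0 0 0 0 0"

```text
clock: 8.2
tcp_pos: [0.5957, 0.2161, 0.1539]
ee_rot: [[0.993, 0.008, 0.119], [-0.119, -0.002, 0.993], [0.009, -1.0, -0.001]]
contact_force: [1.1, -1.0, 0.5]
finger_gap: 0.0852
```

Run:
```python
from h import *
s=read_state();print(s["tcp_pos"],s["qpos"])
c=calibration("wrist")
w=get_image("wrist")[:,:,::-1].copy()
a=np.radians(80)
print([proj("wrist",(.597+r*np.cos(a),.210+r*np.sin(a),.107),c) for r in(-.032,0,.046)])
sd=get_image("side")[:,:,::-1]
cv2.imwrite("pics/w2.png",w);cv2.imwrite("pics/s2.png",cv2.resize(sd[50:200,230:400],None,fx=4,fy=4))
```

```text
[0.59567029 0.21614198 0.15387234] [-0.62910493  0.6270963   0.28825912  1.91997659 -0.27904163  0.62616721
 -0.28624526]
[array([279.9045198 , 311.84481344]), array([283.13448812, 258.2932272 ]), array([288.35488849, 171.96996115])]
```

View pics/w2.png

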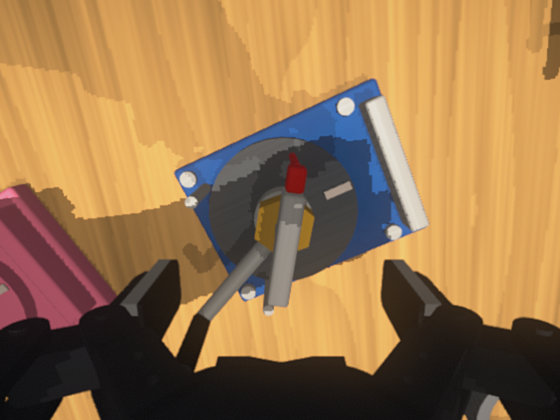

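View pics/s2.png

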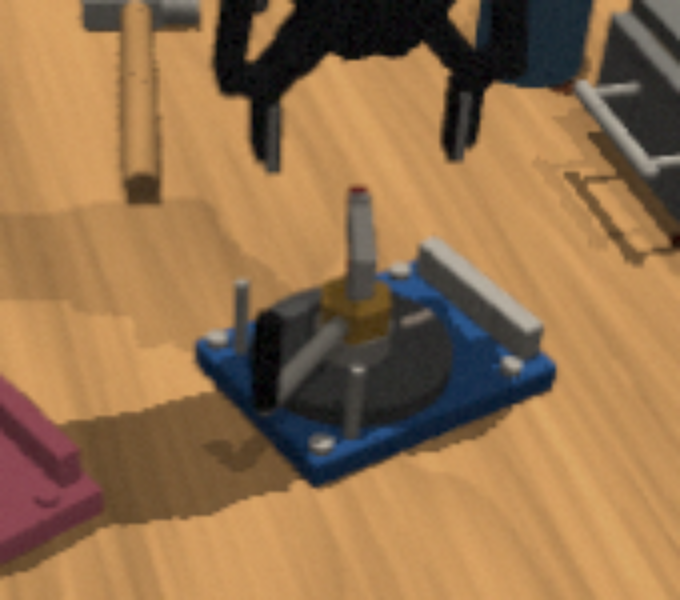

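Run:
```python
from h import *
w=cv2.imread("pics/w2.png");cv2.imwrite("pics/w2c.png",cv2.resize(w[140:320,220:380],None,fx=3.3,fy=3.3,interpolation=cv2.INTER_CUBIC))
```

```text
(no output)
```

View pics/w2c.png

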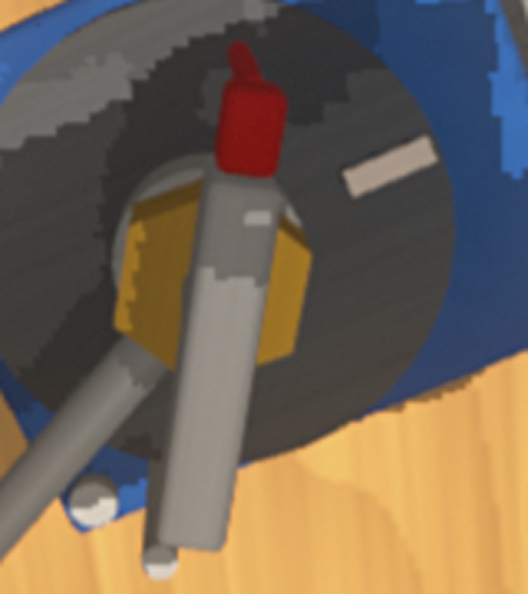

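Run:
```python
from h import *
c=calibration("wrist");g=lambda x,y,z=.107:onz("wrist",(220+x/3.3-.3,140+y/3.3-.3),z,c)
P=[g(192,546),g(235,270),g(249,178)];print(P)
d=P[1]-P[0];print(np.degrees(np.arctan2(d[1],d[0])));d=P[2]-P[0];print(np.degrees(np.arctan2(d[1],d[0])),np.hypot(*d[:2]))
L=[g(350,185,.03),g(432,150,.03)];d=L[1]-L[0];print("line",L,np.degrees(np.arctan2(d[1],d[0])))
print(c["camera_from_world"],read_state()["tcp_pos"])
```

```text
[array([0.59085249, 0.18273755, 0.107     ]), array([0.60338924, 0.22973964, 0.107     ]), array([0.60714626, 0.24403532, 0.107     ])]
75.0653264115086
75.11422874562287 0.0634263643038009
line [array([0.63134609, 0.22151723, 0.03      ]), array([0.65007373, 0.22722987, 0.03      ])] 16.963671105782648
[[ 0.9926601  -0.12061559  0.0088211  -0.56688243]
 [-0.11862037 -0.95683565  0.26532008  0.27012474]
 [-0.0235614  -0.26441902 -0.96412004  0.34986698]
 [ 0.          0.          0.          1.        ]] [0.59568629 0.2161575  0.15392948]
```

Call:
send_rows --pt "0.2 -0.3 0 0 0 -4 0" --pt "0.1 -0.1 0 0 0 -4 0" --pt "0 0 -1.5 0 0 0 0" --pt "0 0 -1.5 0 0 0 0" --pt "0 0 -1.2 0 0 0 0" --pt "0 0 0 0 0 0 0" --pt "0 0 0 0 0 0 100" --pt "0 0 0 0 0 0 150" --pt "0 0 0 0 0 0 150" --pt "0 0 0 0 0 0 150" --force 25

```text
clock: 9.3
tcp_pos: [0.5987, 0.2121, 0.1088]
ee_rot: [[0.967, 0.008, 0.256], [-0.256, -0.003, 0.967], [0.009, -1.0, -0.0]]
contact_force: [-0.5, 0.0, 0.4]
finger_gap: 0.035
```

Call:
send_rows --pt "0 0 0.2 0 0 0 200" --pt "0 0 0 0 0 0 255" --pt "0 0 0 0 0 0 255" --pt "0 0 0 0 0 0 255" --pt "0 0 0 0 0 0 255" --pt "0 0 0 0 0 0 255" --pt "0 0 0 0 0 -4 255" --pt "0 0 0 0 0 -4 255" --pt "0 0 0 0 0 0 255" --pt "0 0 0 0 0 0 255"

```text
clock: 10.3
tcp_pos: [0.5983, 0.2124, 0.1117]
ee_rot: [[0.921, 0.008, 0.389], [-0.389, -0.003, 0.921], [0.008, -1.0, -0.0]]
contact_force: [0.7, -0.1, -1.5]
finger_gap: 0.0112
```

Gripped on the bar, and turning with little force; yaw is now -22.9°, target about -73°.

Call:
send_rows --pt "0 0 0 0 0 -6 255" --pt "0 0 0 0 0 -6 255" --pt "0 0 0 0 0 -6 255" --pt "0 0 0 0 0 -6 255" --pt "0 0 0 0 0 -6 255" --pt "0 0 0 0 0 -6 255" --pt "0 0 0 0 0 -6 255" --pt "0 0 0 0 0 -5 255" --pt "0 0 0 0 0 0 255" --pt "0 0 0 0 0 0 255"

```text
clock: 11.3
tcp_pos: [0.5987, 0.2121, 0.1118]
ee_rot: [[0.334, 0.003, 0.943], [-0.943, -0.008, 0.334], [0.009, -1.0, 0.001]]
contact_force: [0.5, -0.8, -1.0]
finger_gap: 0.0116
```

Call:
send_rows --pt "0 0 0 0 0 -2.2 255" --pt "0 0 0 0 0 0 255" --pt "0 0 0 0 0 0 255" --pt "0 0 0 0 0 0 0" --pt "0 0 0 0 0 0 0" --pt "0 0 0 0 0 0 0" --pt "0 0 2 0 0 0 0" --pt "0 0 2 0 0 0 0" --pt "0 0 1 0 0 0 0" --pt "0 0 0 0 0 0 0"

```text
clock: 12.3
tcp_pos: [0.5985, 0.2122, 0.1631]
ee_rot: [[0.301, 0.002, 0.954], [-0.954, -0.008, 0.301], [0.008, -1.0, 0.0]]
contact_force: [-0.4, 0.5, 0.3]
finger_gap: 0.0857
```

Run:
```python
from h import *
s=read_state();print(s["tcp_pos"],s["qpos"])
import pickle
c=calibration("wrist");pickle.dump(c,open("c3.pkl","wb"))
w=get_image("wrist")[:,:,::-1].copy()
print([proj("wrist",(.598,.2115,z),c) for z in(.03,.107)])
cv2.imwrite("pics/w3.png",w);cv2.imwrite("pics/w3c.png",cv2.resize(w[120:320,180:380],None,fx=3,fy=3,interpolation=cv2.INTER_CUBIC))
```

```text
[0.59854855 0.21217115 0.16310953] [-0.8377368   0.68958314  0.64404272  1.91941527 -0.59539778  0.73164233
 -1.11072887]
[array([279.63675929, 206.85800167]), array([280.40965946, 243.40450024])]
```

View pics/w3c.png

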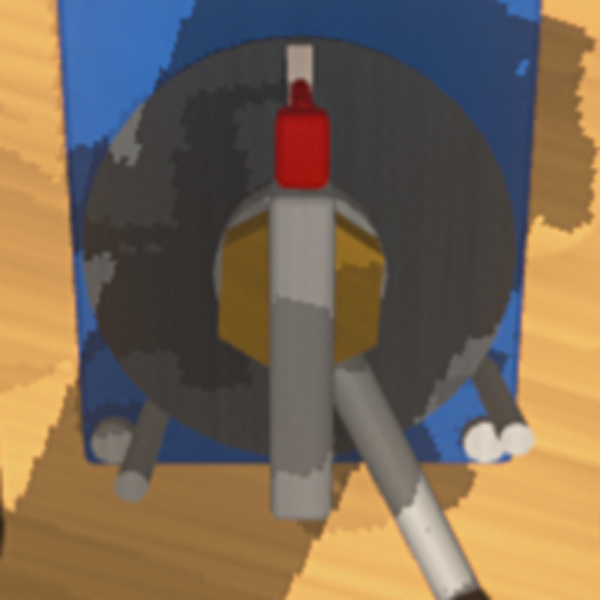

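Call:
send_rows --pt "-1 -1 0 0 0 4 0" --pt "-1 -1 0 0 0 4 0" --pt "-1 -1 0 0 0 4 0" --pt "-1 -1 0 0 0 4 0" --pt "-1 -1 0 0 0 4 0" --pt "-1 -1 0 0 0 4 0" --pt "-1 -0.7 0 0 0 2 0" --pt "0 0 -1 0 0 0 0" --pt "0 0 -1 0 0 0 0" --pt "0 0 0 0 0 0 0"

```text
clock: 13.35
tcp_pos: [0.523, 0.1445, 0.1334]
ee_rot: [[0.703, -0.001, 0.711], [-0.711, -0.009, 0.703], [0.006, -1.0, -0.007]]
contact_force: [0.1, 0.3, 0.4]
finger_gap: 0.0855
```

Run:
```python
from h import *
s=read_state();print(s["tcp_pos"],s["qpos"])
c=calibration("wrist")
w=get_image("wrist")[:,:,::-1].copy()
print([proj("wrist",(.5285,.1446,z),c) for z in(.054,.108)])
cv2.imwrite("pics/w4.png",w)
```

```text
[0.52296569 0.14448749 0.13343905] [-0.67770141  0.60423514  0.4420146   2.13915069 -0.50845205  0.50363481
 -0.64188214]
[array([285.64601318, 221.14120475]), array([288.05787477, 257.62522594])]
```

View pics/w4.png

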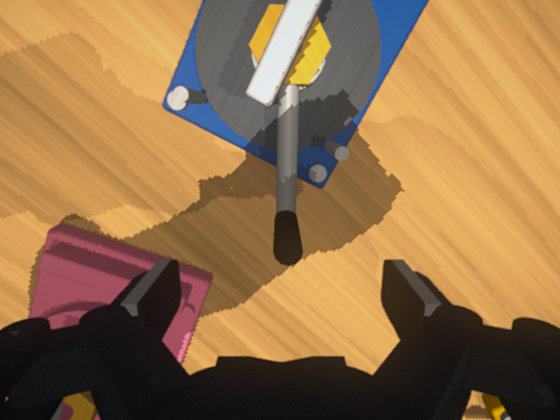

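Call:
send_rows --pt "0.5 0 -0.5 0 0 0 0" --pt "0 0 -1.5 0 0 0 0" --pt "0 0 -1.2 0 0 0 0" --pt "0 0 0 0 0 0 0" --pt "0 0 0 0 0 0 150" --pt "0 0 0 0 0 0 255" --pt "0 0 0 0 0 0 255" --pt "0 0 0 0 0 0 255" --pt "0 0 0 0 0 0 255" --pt "0 0 0 0 0 0 255" --force 25

```text
clock: 14.4
tcp_pos: [0.5316, 0.1463, 0.1005]
ee_rot: [[0.704, 0.002, 0.711], [-0.711, -0.009, 0.704], [0.007, -1.0, -0.005]]
contact_force: [1.9, -0.8, -4.8]
finger_gap: 0.0131
```

Call:
send_rows --pt "-0.55 0.62 0 0 0 -5 255" --pt "-0.49 0.67 0 0 0 -5 255" --pt "-0.43 0.71 0 0 0 -5 255" --pt "-0.37 0.74 0 0 0 -5 255" --pt "-0.3 0.77 0 0 0 -5 255" --pt "-0.23 0.8 0 0 0 -5 255" --pt "0 0 0 0 0 0 255" --pt "0 0 0 0 0 0 255" --pt "0 0 0 0 0 0 255" --pt "0 0 0 0 0 0 255"

```text
clock: 15.4
tcp_pos: [0.5073, 0.1899, 0.1005]
ee_rot: [[0.241, -0.003, 0.971], [-0.971, -0.009, 0.241], [0.008, -1.0, -0.005]]
contact_force: [-0.5, 2.4, -2.1]
finger_gap: 0.0132
```

Call:
send_rows --pt "-0.16 0.81 0 0 0 -5 255" --pt "-0.09 0.83 0 0 0 -5 255" --pt "-0.01 0.83 0 0 0 -5 255" --pt "0.06 0.83 0 0 0 -5 255" --pt "0.13 0.82 0 0 0 -5 255" --pt "0 0 0 0 0 0 255" --pt "0 0 0 0 0 0 255" --pt "0 0 0 0 0 0 255" --pt "0 0 0 0 0 0 255" --pt "0 0 0 0 0 0 255"

```text
clock: 16.4
tcp_pos: [0.506, 0.2277, 0.1005]
ee_rot: [[-0.199, -0.01, 0.98], [-0.98, -0.006, -0.199], [0.008, -1.0, -0.009]]
contact_force: [0.1, 3.3, -2.3]
finger_gap: 0.013
```

Call:
send_rows --pt "0.08 0.4 0 0 0 -2 255" --pt "0.06 0.3 0 0 0 -1 255" --pt "0 0 0 0 0 0 255" --pt "0 0 0 0 0 0 255" --pt "0 0 0 0 0 0 255" --pt "0 0 0 0 0 0 255" --pt "0 0 0 0 0 0 255" --pt "0 0 0 0 0 0 255" --pt "0 0 0 0 0 0 255" --pt "0 0 0 0 0 0 255"

```text
clock: 17.4
tcp_pos: [0.5069, 0.2322, 0.1005]
ee_rot: [[-0.25, -0.012, 0.968], [-0.968, -0.007, -0.25], [0.01, -1.0, -0.009]]
contact_force: [-0.5, 1.7, -2.8]
finger_gap: 0.0131
```

Call:
send_rows --pt "0.1 0.4 0 0 0 -1 255" --pt "0 0 0 0 0 0 255" --pt "0 0 0 0 0 0 255" --pt "0 0 0 0 0 0 255" --pt "0 0 0 0 0 0 255" --pt "0 0 0 0 0 0 255" --pt "0 0 0 0 0 0 255" --pt "0 0 0 0 0 0 255" --pt "0 0 0 0 0 0 255" --pt "0 0 0 0 0 0 255"

```text
clock: 18.4
tcp_pos: [0.507, 0.232, 0.1005]
ee_rot: [[-0.271, -0.013, 0.962], [-0.962, -0.012, -0.272], [0.015, -1.0, -0.009]]
contact_force: [-1.6, -1.3, -0.9]
finger_gap: 0.013
```

Call:
send_rows --pt "0 0 0 0 0 0 0" --pt "0 0 0 0 0 0 0" --pt "0 0 0 0 0 0 0" --pt "0 0 0 0 0 0 0" --pt "0 0 2 0 0 0 0" --pt "0 0 3 0 0 0 0" --pt "0 0 3 0 0 0 0" --pt "0 0 2 0 0 0 0" --pt "-2 0 1 0 0 0 0" --pt "0 0 0 0 0 0 0"

```text
clock: 19.4
tcp_pos: [0.4879, 0.2306, 0.2146]
ee_rot: [[-0.274, -0.011, 0.962], [-0.962, -0.014, -0.274], [0.016, -1.0, -0.007]]
contact_force: [0.5, 0.2, -0.3]
finger_gap: 0.0855
```

Run:
```python
from h import *
s=read_state();print(s["tcp_pos"],s["qvel"])
w=get_image("wrist")[:,:,::-1].copy();t=get_image("top")[:,:,::-1]
cv2.imwrite("pics/w5.png",w);cv2.imwrite("pics/t5.png",cv2.resize(t[90:210,120:240],None,fx=5,fy=5,interpolation=cv2.INTER_CUBIC))
```

```text
[0.48788576 0.23063532 0.21461236] [ 0.02415271  0.01688567  0.00155813 -0.06419153 -0.00747633 -0.01025015
  0.00829813]
```

View pics/w5.png

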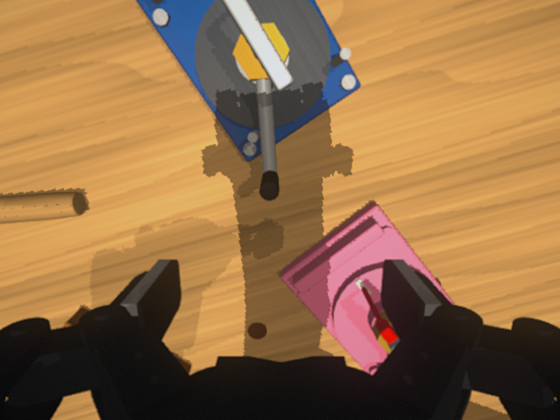

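View pics/t5.png

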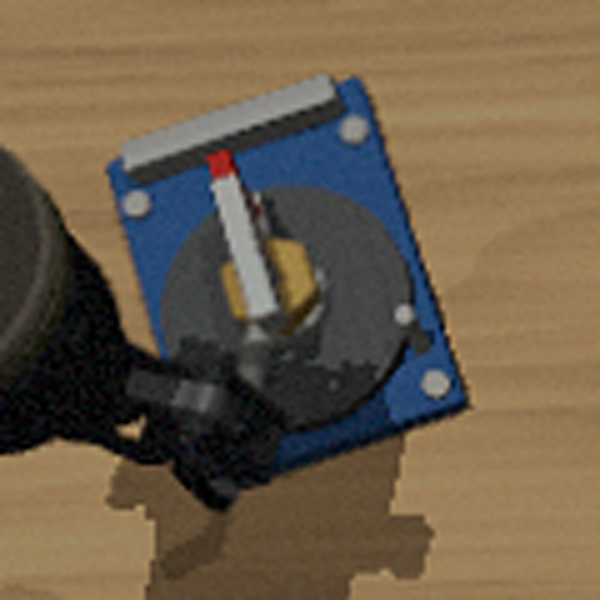

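Run:
```python
from h import *
f=lambda x,y,z:onz("top",(120+x/5-.4,90+y/5-.4),z)
a,b=f(219,156,.107),f(262,312,.107);d=a-b;print(a,b,np.degrees(np.arctan2(d[1],d[0])),np.hypot(*d[:2]))
c=calibration("wrist");q=onz("wrist",(269,187),.108,c);v=q[:2]-[.5975,.211];print(q,np.degrees(np.arctan2(v[1],v[0])))
```

```text
[0.63677026 0.22195007 0.107     ] [0.56814168 0.20218181 0.107     ] 16.0688913965393 0.07141895066623985
[0.51066385 0.23136234 0.108     ] 166.80306032766345
```

Call:
send_rows --pt "2 -0.5 0 0 0 4 0" --pt "2 -0.5 0 0 0 4 0" --pt "2 -0.5 0 0 0 4 0" --pt "2 -0.4 0 0 0 4 0" --pt "1.5 0 0 0 0 4 0" --pt "1 0 0 0 0 4 0" --pt "0 0 0 0 0 4 0" --pt "0 0 0 0 0 4 0" --pt "0 0 0 0 0 0 0" --pt "0 0 0 0 0 0 0"

```text
clock: 20.5
tcp_pos: [0.6028, 0.2097, 0.2058]
ee_rot: [[0.296, -0.004, 0.955], [-0.955, -0.023, 0.296], [0.021, -1.0, -0.011]]
contact_force: [-0.3, 0.2, -0.6]
finger_gap: 0.0855
```

Run:
```python
from h import *
c=calibration("wrist");w=get_image("wrist")[:,:,::-1].copy()
x,y=proj("wrist",(.6,.211,.06),c).astype(int);print(x,y)
y0=max(0,y-110);x0=max(0,x-110);print(x0,y0)
cv2.imwrite("pics/w6.png",cv2.resize(w[y0:y+90,x0:x+110],None,fx=2.9,fy=2.9,interpolation=cv2.INTER_CUBIC))
```

```text
274 202
164 92
```

View pics/w6.png

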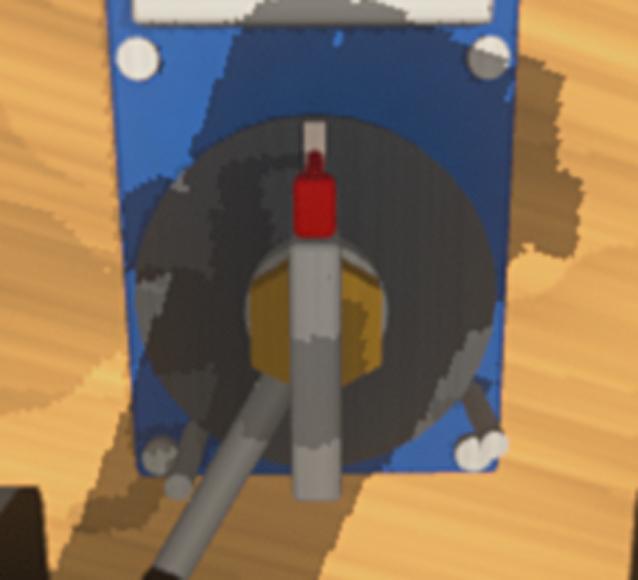

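The crop shows the needle tip at (315,155) on the white line at (315,135). The lever is back on its home side at lower left, measured at 166.8° against about 167° at the start. The gripper is clear, with its tips about 85 mm above the screw head.

```bash
python3 -c "
from bench import *
print(abs(read_state()['qvel']).max());print(sign_off())"
```

```text
0.007707622092241411
the job is handed in; nothing more can be done
None
```

I set the blue stop and handed the job in at about 20.6 s of the 64 s allowed. `sign_off()` gives no verdict, so the results below are from my own measurements.

- **Loosening:** I gripped the lever pin and swung it about 57° anticlockwise (about 1.0 rad).
- **Adjusting:** I gripped the screw head and turned it about 58° clockwise. A wrist picture afterwards showed the needle on the white line.
- **Retightening:** I swung the lever clockwise until it stopped moving under a further push, then let go and rose clear.

**Last checks:**
- **Lever:** it measured 166.8°, against a home angle of about 167°, so within about 1° of fully tight.
- **Pointer:** the wrist picture shows the needle still on the line. The coarser top view put the bar at 16.1° against 17° to 17.7° for the line, well inside the 11° allowed.
- **Robot:** it was nearly still and touching nothing at hand-in. I did not touch the yellow, pink or turquoise stops.

**One disagreement:** before turning, the top view put the screw head bar at about 80° and the closer wrist view at 75°. I used the wrist value, and the final pictures bear it out.

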